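# Sort two keyed index collars on their test shafts

## Robot

A 7-joint arm with a two-finger parallel gripper is mounted at the origin on a cart in front of the work surface, level with it; the furniture and walls round the work are solid. World frame = base frame: x ahead of the robot, y to its left, z up, the work surface at z = 0. Lengths are in m, angles in rad, forces in N, time in s.
With the tool pointing down it reaches from about 0.4 to 0.85 m from the base axis. Payload 4.5 kg.
Tool frame: the origin (TCP) lies on the centre line of the jaws, within the pads' length; the fingertips stand arm.finger_overhang ahead of it and the grasp point (between the pads) lies 2 mm behind it (arm.finger_overhang is the distance from the TCP to the fingertips, in m); z points along the fingers, y is the direction in which the jaws open and shut (so a half turn about z gives the same grasp; the last joint's range is limited). The gripper opens to 85 mm and grips with 20 to 120 N. Pads are 22 mm wide; open, the fingers measure 114 mm over their backs; the gripper's body (76 mm by 85 mm) begins 54 mm behind the grasp point. The pads swing forward as they close: fully open they stand 13 mm farther back than shut.
Start: joints at [-1.16, 0.689, -0.195, 1.565, 0.157, 0.902, -0.215], TCP at [0.23, 0.581, 0.248] pointing down, gripper open.
Joint ranges: [-3.01, 3.01], [-0.46, 2.08], [-1.47, 1.51], [0.13, 2.56], [-1, 4.14], [0.04, 2.09], [-2.66, 2.66]. Speed limits (rad/s): [2.57, 2.57, 3.14, 3.14, 3.14, 3.14, 3.14].

## Interface

Orientations are given as a unit quaternion [x, y, z, w].
In Python, from station import arm gives the robot as it stands. The module is installed in compiled form; this text tells all that it offers. Calls block until the motion is done:
- arm.movep(position, orientation): joint-space move of the TCP to a pose.
- arm.movel(position, vel=0.15, ori=None, threshold=None): straight line of the TCP; ori=None keeps the orientation; vel is the mean speed in m/s. With threshold (N) it stops when the force on the tool has changed by that much, and returns True; else False.
- arm.move_j(angles): joint-space move.
- arm.release() and arm.clamp(grip_force=None): open the fingers fully, or close them until they stop; grip_force is the grip in N (None keeps the last).
- arm.dwell(seconds).
- arm.inverse_kinematics(position, orientation): joint angles nearest the present ones, or None.
- arm.capture(name): name is "scene" or "top" or "wrist"; returns a dict with "pixels" (480x640x3 uint8, blue, green, red), "range_z" (480x640 float32, m along the optical axis (not along the pixel's ray), 0 where there is no reading), "K" (3x3 intrinsics, pixels), "origin" and "attitude" of the camera in the world. Camera axes: x right, y up, looking along -z (the intrinsics and any distortion apply to the point x, -y, -z); pixel columns grow to the right and rows downward; lengths in m; the calibration is good to about 2 mm. A picture is of the moment at which its call begins.
A pose or a line that the arm cannot do raises arm.IKError and nothing moves.
- arm.job_done(): hands the job in, once; it reports no verdict.
Readings, each from a call of its own:
- arm.read_clock(): time.
- arm.read_joint_pos(): joint angles.
- arm.read_qd(): joint speeds.
- arm.read_effort(): joint torques, N m.
- arm.read_tool_pos(): TCP position.
- arm.read_tcp_rot(): TCP orientation.
- arm.read_ft_force(): force on the tool from outside, world axes, zero at the start.
- arm.read_torque(): the same for the moment, N m.
- arm.read_grip_width(): opening from 0.0 (shut) to 1.0 (fully open).
Only numpy, scipy, OpenCV 4.12 (cv2) and the standard library are available. Lean on these libraries where they do the work, as an engineer would, in place of code of your own. Each camera call takes 0.05 s, during which the arm holds its last target.

## Task

Two steel collars lie on the bench, one with its keyway on the same side as its lug and one with it on the opposite side. Sort them by test-seating: put each collar on the stand whose shaft key matches its keyway, with the lug lying between the stand's two pins and the collar fully down and flat on the base plate, and leave both there.

Things in the scene. Friction and masses are not known exactly. Their poses are not given: they have to be found in the camera images.
- collar_lug_side: Loose steel collar, 0.3 kg, lying flat: round hub 60 mm across, 36 mm high, 28 mm upright through bore. At its foot a lug, 14 mm wide, 12 mm high, runs along -x to 58 mm from the axis. A 17 mm wide keyway, through the whole height, reaches 26.5 mm from the axis on the lug's side (-x). Origin: bore axis, underside; z up. Grip the hub across y.
- collar_far_side: Loose steel collar, 0.3 kg, lying flat: round hub 60 mm across, 36 mm high, 28 mm upright through bore. At its foot a lug, 14 mm wide, 12 mm high, runs along -x to 58 mm from the axis. A 17 mm wide keyway, through the whole height, reaches 26.5 mm from the axis on the side away from the lug (+x). Origin: bore axis, underside; z up. Grip the hub across y.
- stand_lug_side: Fixed stand: 10 mm plate 122x110 mm, upright 18 mm shaft to z 56 mm (nose tapers from z 44). Its key, 8 mm wide to z 38, reaches 22.5 mm from the axis on the pins' side (-x). Two 22 mm high pins (x -52, y +-24 mm) take the lug between them; 20 mm high stop at x +43. Origin: shaft axis, plate underside; z up. A seated collar has its x along the stand's x, underside at z 10.
- stand_far_side: Fixed stand: 10 mm plate 122x110 mm, upright 18 mm shaft to z 56 mm (nose tapers from z 44). Its key, 8 mm wide to z 38, reaches 22.5 mm from the axis on the side away from the pins (+x). Two 22 mm high pins (x -52, y +-24 mm) take the lug between them; 20 mm high stop at x +43. Origin: shaft axis, plate underside; z up. A seated collar has its x along the stand's x, underside at z 10.
Mind the look-alikes: they are no part of the job. Leave any blue look-alike of the collar_lug_side alone.

How it is judged:
By the outcome, as a careful person would: the job done as asked, in the order asked, and still so for the second after the job is handed in, with the robot touching nothing.
It also fails if it takes over 64 s, if anything falls off the work surface, if the arm or the gripper's body presses on something with over 40 N, if the wrist force passes 120 N, or if a joint passes its speed limit or range.

## Working session

There is one attempt and no reset: what is moved stays moved. The work goes in short steps, each a Python script; the robot and the scene stay as the last script left them, time stands still between calls to the robot, and variables do not carry over. Pictures are saved under pics/ and viewed, and the job is handed in when it is done.

```bash
mkdir -p pics; ls; python3 - <<'E'
from station import arm
import cv2,numpy as np,pickle
for n in ("scene","top","wrist"):
    c=arm.capture(n); pickle.dump(c,open(f"{n}0.pkl","wb")); cv2.imwrite(f"pics/{n}0.png",c["pixels"])
    print(n,c["K"].tolist(),np.round(c["origin"],4),np.round(c["attitude"],4).tolist(),[k for k in c], (c["range_z"]>0).mean())
print(arm.read_clock(),arm.finger_overhang,arm.read_tcp_rot(),arm.read_ft_force())
E
```

```text
pics
scene [[473.17817597799865, 0.0, 317.9139726980721], [0.0, 473.17817597799865, 244.3214932475816], [0.0, 0.0, 1.0]] [ 0.4289 -0.4533  0.8882] [0.2314, -0.0166, -0.0751, 0.9698] ['pixels', 'range_z', 'K', 'origin', 'attitude'] 0.9960904947916667
top [[531.3746861707236, 0.0, 316.91912345264706], [0.0, 531.3746861707236, 235.86430207081867], [0.0, 0.0, 1.0]] [0.3677 0.0037 1.3851] [0.0286, -0.0274, -0.6998, 0.7132] ['pixels', 'range_z', 'K', 'origin', 'attitude'] 0.9961067708333333
wrist [[405.8867856348003, 0.0, 322.6830319258845], [0.0, 405.8867856348003, 243.1576277186576], [0.0, 0.0, 1.0]] [0.1555 0.6107 0.3717] [-0.1316, -0.0887, 0.5547, 0.8168] ['pixels', 'range_z', 'K', 'origin', 'attitude'] 0.9960970052083333
0.15 0.017 [ 1.87233709e-01  9.82315146e-01 -6.94675852e-04 -9.40713650e-05] [-0.07156024 -0.18521221 -0.59653154]
```

View pics/scene0.png

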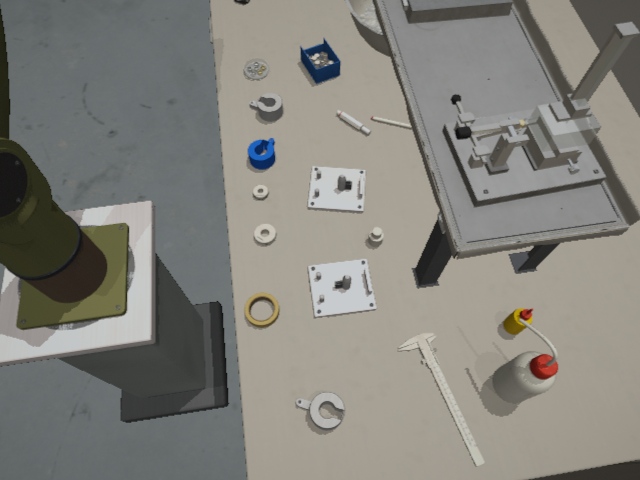

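View pics/top0.png

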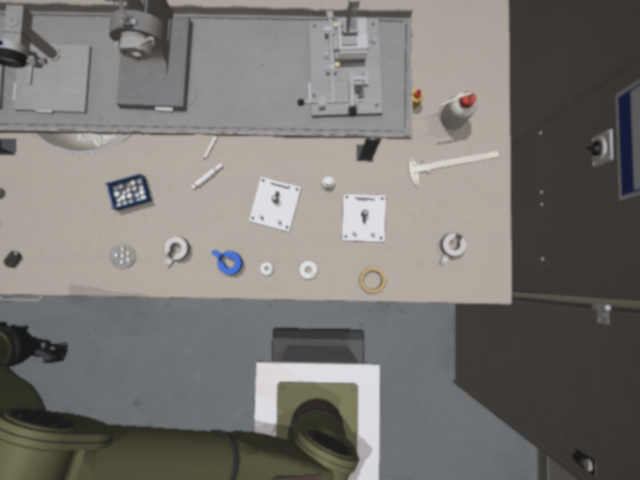

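View pics/wrist0.png

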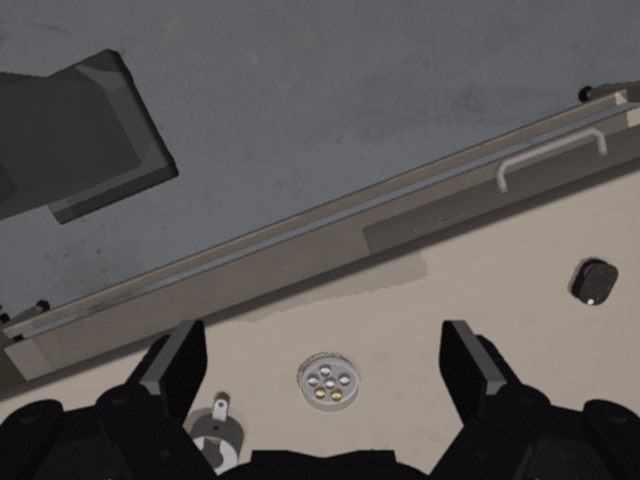

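```bash
cat > h.py <<'E'
import numpy as np,cv2,pickle
from scipy.spatial.transform import Rotation as R
def ray(c,u,v):
    K=c["K"]; d=np.array([(u-K[0,2])/K[0,0],-(v-K[1,2])/K[1,1],-1.0])
    return np.array(c["origin"]),R.from_quat(c["attitude"]).apply(d)
def plane(c,u,v,z):
    o,d=ray(c,u,v); return o+d*(z-o[2])/d[2]
def cloud(c):
    K=c["K"];h,w=c["range_z"].shape; v,u=np.mgrid[:h,:w]; 
    d=np.stack([(u-K[0,2])/K[0,0],-(v-K[1,2])/K[1,1],-np.ones((h,w))],-1)*c["range_z"][...,None]
    return R.from_quat(c["attitude"]).apply(d.reshape(-1,3)).reshape(h,w,3)+np.array(c["origin"])
def proj(c,p):
    q=R.from_quat(c["attitude"]).inv().apply(np.asarray(p)-c["origin"]); K=c["K"]
    return np.stack([K[0,2]+K[0,0]*q[...,0]/-q[...,2],K[1,2]+K[1,1]*-q[...,1]/-q[...,2]],-1)
E
python3 - <<'E'
from h import *
c=pickle.load(open("scene0.pkl","rb"));t=pickle.load(open("top0.pkl","rb"))
def crop(c,u,v,r=37,s=400): 
    return cv2.resize(c["pixels"][v-r:v+r,u-r:u+r],(s,300*s//400*4//3),interpolation=cv2.INTER_CUBIC)
S=280
a=np.hstack([cv2.resize(crop(c,u,v),(260,260)) for u,v in((266,105),(322,410),(262,152))])
b=np.hstack([cv2.resize(crop(c,u,v),(260,260)) for u,v in((338,188),(341,288),)]+[cv2.resize(crop(t,453,246,25),(260,260))])
cv2.imwrite("pics/crop0.png",np.vstack([a,b]))
P=cloud(c);T=cloud(t)
for n,(u,v) in dict(colA=(278,104),colA2=(268,98),colB=(313,410),sA=(355,205),sB=(370,308),shA=(341,182),shB=(348,279),shelfcorner=(460,248),shelf=(440,100),bench=(300,350),bottle=(377,231)).items(): print(n,P[v,u].round(3))
for n,(u,v) in dict(colA=(176,240),colB=(447,252),blue=(230,263),sA=(292,190),sB=(380,200),shelf=(395,120)).items(): print(n,T[v,u].round(3))
E
```

```text
colA [0.456 0.356 0.037]
colA2 [0.435 0.379 0.036]
colB [ 0.436 -0.341  0.038]
sA [0.589 0.07  0.007]
sB [ 0.573 -0.168  0.012]
shA [0.564 0.108 0.046]
shB [ 0.537 -0.118  0.054]
shelfcorner [ 0.676 -0.185  0.278]
shelf [0.725 0.096 0.274]
bench [ 0.428 -0.226  0.002]
bottle [ 0.429 -0.453  0.888]
colA [0.457 0.365 0.038]
colB [ 0.44  -0.324  0.035]
blue [ 0.403  0.233 -0.007]
sA [0.596 0.075 0.008]
sB [ 0.574 -0.156  0.01 ]
shelf [ 0.708 -0.156  0.272]
```

View pics/crop0.png

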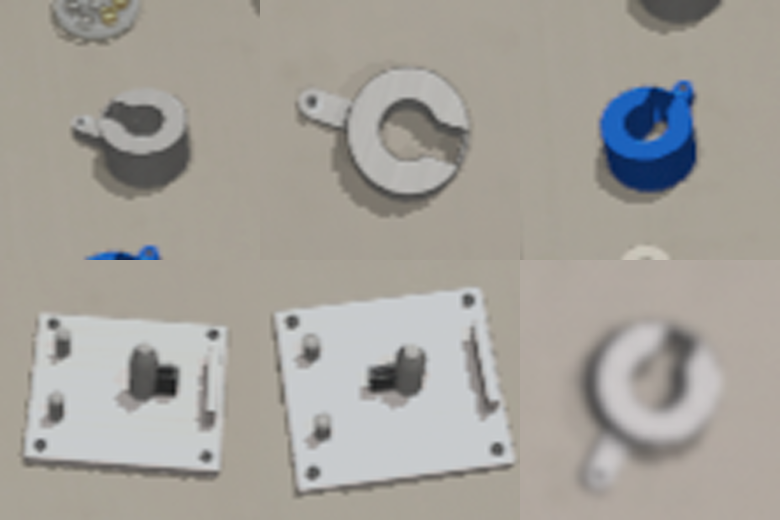

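Scene view: grey collars are A at (268,105), with its keyway on the lug side, and B at (326,410), with its keyway opposite the lug. The blue one at (261,153) is the look-alike and stays untouched. Stand (338,188) has its key away from the pins, so it is far_side and takes B. Stand (341,288) has its key towards the pins, so it is lug_side and takes A. The wrist views will confirm this.

```bash
cat >> h.py <<'E'
def quat(phi):  # tool down, tool x at world angle phi (rad)
    return [np.cos(phi/2),np.sin(phi/2),0.,0.]
E
python3 - <<'E'
from h import *
from station import arm
c=pickle.load(open("scene0.pkl","rb"));t=pickle.load(open("top0.pkl","rb"));w=pickle.load(open("wrist0.pkl","rb"))
T=cloud(t); P=cloud(c)
for u in (100,200,300,350,400):
    col=T[:,u]; m=(col[:,2]>.2)&(col[:,0]>.4)&(col[:,0]<1); print(u,col[m][:,0].min().round(3),col[m][np.argmin(col[m][:,0])].round(3))
m=(T[...,2]>.06)&(T[...,0]<.68)&(T[...,0]>.3); 
n,l,s,ce=cv2.connectedComponentsWithStats(m.astype(np.uint8))
for i in range(1,n):
    if s[i,4]>8:
        q=T[l==i]; print(s[i],q.min(0).round(3),q.max(0).round(3))
# wrist cam in tool frame
Rt=R.from_quat(arm.read_tcp_rot()); p=arm.read_tool_pos()
o=Rt.inv().apply(w["origin"]-p); A=(Rt.inv()*R.from_quat(w["attitude"]))
print("cam in tool",o.round(4),A.apply([0,0,-1]).round(3),A.apply([0,1,0]).round(3), "tcp px",proj(w,np.array(p)))
for h in(.1,.2,.25): print(h,proj(w,Rt.apply([0,0,h])+p))
rough={"A":(.445,.36),"B":(.43,-.34),"SA":(.555,.1),"SB":(.54,-.125)}
for k,(x,y) in rough.items():
  for phi in (150,165,180):
    for z in(.05,.2,.22):
      for f in (0,-180):
        j=arm.inverse_kinematics([x,y,z],quat(np.radians(phi+f)))
        print(k,phi,f,z,None if j is None else np.round(j,2))
E
```

```text
100 0.669 [0.669 0.477 0.265]
200 0.671 [0.671 0.26  0.275]
300 0.669 [0.669 0.047 0.272]
350 0.67 [ 0.67  -0.06   0.275]
400 0.671 [ 0.671 -0.167  0.272]
[  533   100   107   197 17242] [ 0.346 -0.557  0.06 ] [0.68  0.004 1.385]
[   0  125  412   15 2595] [ 0.368 -0.191  0.227] [0.68  0.698 1.385]
[ 45 143  71  11 298] [0.368 0.004 0.078] [0.68  0.667 1.385]
[ 534  294  106   31 1945] [ 0.3   -0.577  0.06 ] [0.368 0.004 1.385]
cam in tool [ 0.0801  0.0004 -0.1241] [-0.313 -0.     0.95 ] [0.95  0.001 0.313] tcp px [321.64254276 348.79409201]
0.1 [322.00044375 253.17280593]
0.2 [322.15411704 212.11553506]
0.25 [322.20217535 199.27567845]
A 150 0 0.05 [-0.69  0.92 -0.12  1.86  0.26  0.38  0.04]
A 150 -180 0.05 [-0.3   1.06 -0.85  1.83  1.12  0.82  2.43]
A 150 0 0.2 [-0.65  0.68 -0.18  1.78  0.18  0.7   0.11]
A 150 -180 0.2 [-0.22  0.87 -1.02  1.75  0.86  1.04  2.62]
A 150 0 0.22 [-0.65  0.66 -0.19  1.76  0.17  0.74  0.12]
A 150 -180 0.22 [-0.21  0.85 -1.04  1.74  0.83  1.07  2.65]
A 165 0 0.05 [-0.67  0.92 -0.15  1.85  0.33  0.39  0.24]
A 165 -180 0.05 [-0.96  0.96  0.35  1.87 -0.72  0
[... 3068 characters left out ...]
0.05 [ 0.45  0.95 -0.52  1.9   0.91  0.54  0.61]
SB 165 -180 0.05 [ 0.02  0.93  0.21  1.92 -0.52  0.35 -1.19]
SB 165 0 0.2 [ 0.37  0.68 -0.38  1.83  0.36  0.71  1.1 ]
SB 165 -180 0.2 [-0.15  0.72  0.5   1.85 -0.51  0.7  -1.18]
SB 165 0 0.22 [ 0.36  0.65 -0.35  1.81  0.31  0.74  1.15]
SB 165 -180 0.22 [-0.16  0.69  0.53  1.83 -0.49  0.75 -1.2 ]
SB 180 0 0.05 [ 0.51  0.99 -0.65  1.89  1.01  0.63  0.78]
SB 180 -180 0.05 [ 0.05  0.92  0.16  1.92 -0.41  0.34 -1.04]
SB 180 0 0.2 [ 0.41  0.69 -0.45  1.82  0.43  0.73  1.3 ]
SB 180 -180 0.2 [-0.1   0.7   0.43  1.85 -0.44  0.68 -0.99]
SB 180 0 0.22 [ 0.4   0.66 -0.42  1.8   0.37  0.76  1.35]
SB 180 -180 0.22 [-0.12  0.68  0.45  1.83 -0.42  0.73 -1.  ]
```

```bash
python3 - <<'E'
from h import *
from station import arm
rough={"A":(.445,.36,160),"SA":(.555,.1,168),"SB":(.54,-.125,180),"B":(.43,-.34,160)}
for k,(x,y,phi) in rough.items():
    q=quat(np.radians(phi))
    for i,(dy,z) in enumerate(((.03,.20),(-.03,.20))):
        arm.movep([x,y+dy,z],q); arm.dwell(.15)
        c=arm.capture("wrist"); c["tcp"]=arm.read_tool_pos();c["rot"]=arm.read_tcp_rot()
        pickle.dump(c,open(f"w{k}{i}.pkl","wb")); cv2.imwrite(f"pics/w{k}{i}.png",c["pixels"])
    print(k,arm.read_clock(),np.round(c["tcp"],3))
ims=[cv2.resize(cv2.imread(f"pics/w{k}0.png"),(400,300)) for k in rough]
cv2.imwrite("pics/wall.png",np.vstack([np.hstack(ims[:2]),np.hstack(ims[2:])]))
E
```

```text
A 2.025 [0.445 0.332 0.2  ]
SA 3.6833 [0.555 0.072 0.2  ]
SB 5.1333 [ 0.54  -0.153  0.2  ]
B 6.6667 [ 0.431 -0.368  0.2  ]
```

View pics/wall.png

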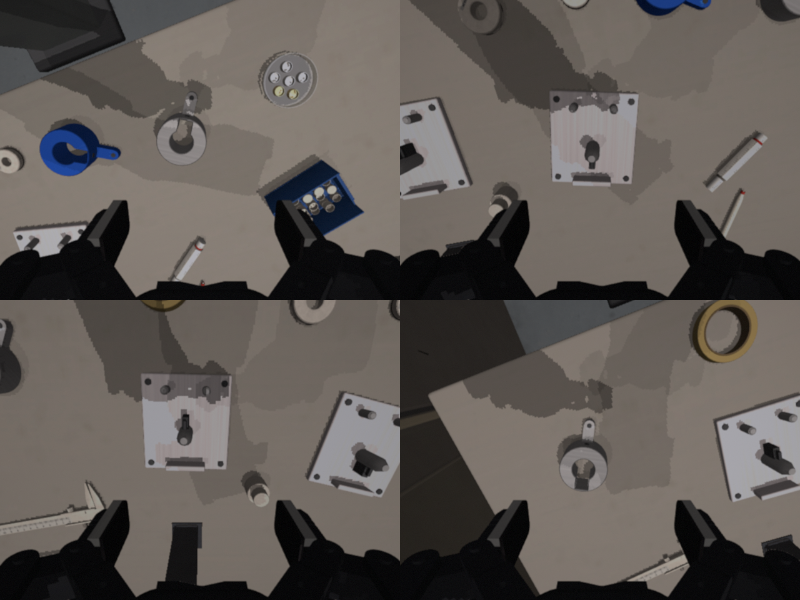

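Wrist crops confirm the matching. A's keyway runs to its lug and B's is opposite its lug. Stand SA's key points to the stop (far_side) and SB's to the pins (lug_side). Next I measure precisely.

```bash
python3 - <<'E'
from h import *
rough={"A":(.445,.36,.036),"SA":(.555,.1,.02),"SB":(.54,-.125,.02),"B":(.43,-.34,.036)}
rows=[]
for i in (0,1):
    r=[]
    for k,p in rough.items():
        c=pickle.load(open(f"w{k}{i}.pkl","rb")); u,v=proj(c,np.array(p)).round().astype(int)
        h=70 if k in"AB" else 100
        im=c["pixels"][max(0,v-h):v+h,max(0,u-h):u+h]; print(k,i,u-h,v-h,im.shape)
        im=cv2.convertScaleAbs(im,alpha=1.5); r.append(cv2.resize(im,(200,200),interpolation=cv2.INTER_CUBIC) if 0 else cv2.resize(im,(400,400),interpolation=cv2.INTER_CUBIC))
    rows.append(r)
cv2.imwrite("pics/cAB.png",np.vstack([np.hstack([rows[0][0],rows[0][3]])[:,:]]))
cv2.imwrite("pics/cS.png",np.hstack([rows[0][1],rows[0][2]]))
for k in rough:
    c=pickle.load(open(f"w{k}0.pkl","rb")); P=cloud(c); m=np.hypot(P[...,0]-rough[k][0],P[...,1]-rough[k][1])<.09
    z=P[m][:,2]; print(k,np.histogram(z,bins=np.arange(-.01,.07,.004)))
E
```

```text
A 0 212 170 (140, 140, 3)
SA 0 181 128 (200, 200, 3)
SB 0 180 117 (200, 200, 3)
B 0 210 165 (140, 140, 3)
A 1 288 141 (140, 140, 3)
SA 1 257 111 (200, 200, 3)
SB 1 258 118 (200, 200, 3)
B 1 288 140 (140, 140, 3)
A (array([    0,  5246, 25136,   146,   289,   771,   127,   117,   146,
         130,   897,  2609,     0,     0,     0,     0,     0,     0,
           0]), array([-0.01 , -0.006, -0.002,  0.002,  0.006,  0.01 ,  0.014,  0.018,
        0.022,  0.026,  0.03 ,  0.034,  0.038,  0.042,  0.046,  0.05 ,
        0.054,  0.058,  0.062,  0.066]))
SA (array([    0,  2775, 13394,    61, 16946,   906,   170,   171,   186,
         699,   250,    86,    40,   119,   123,    96,    93,     0,
           0]), array([-0.01 , -0.006, -0.002,  0.002,  0.006,  0.01 ,  0.014,  0.018,
        0.022,  0.026,  0.03 ,  0.034,  0.038,  0.042,  0.046,  0.05 ,
        0.054,  0.058,  0.062,  0.066]))
SB (array([    0,  2708, 13153,    21, 17982,   921,   166,   147,   146,
         761,   295,   103,    33,   126,   122,   110,   101,     0,
           0]), array([-0.01 , -0.006, -0.002,  0.002,  0.006,  0.01 ,  0.014,  0.018,
        0.022,  0.026,  0.03 ,  0.034,  0.038,  0.042,  0.046,  0.05 ,
        0.054,  0.058,  0.062,  0.066]))
B (array([    0,  5109, 25794,   153,   218,   666,   156,   166,   195,
         186,   862,  2380,     0,     0,     0,     0,     0,     0,
           0]), array([-0.01 , -0.006, -0.002,  0.002,  0.006,  0.01 ,  0.014,  0.018,
        0.022,  0.026,  0.03 ,  0.034,  0.038,  0.042,  0.046,  0.05 ,
        0.054,  0.058,  0.062,  0.066]))
```

View pics/cAB.png

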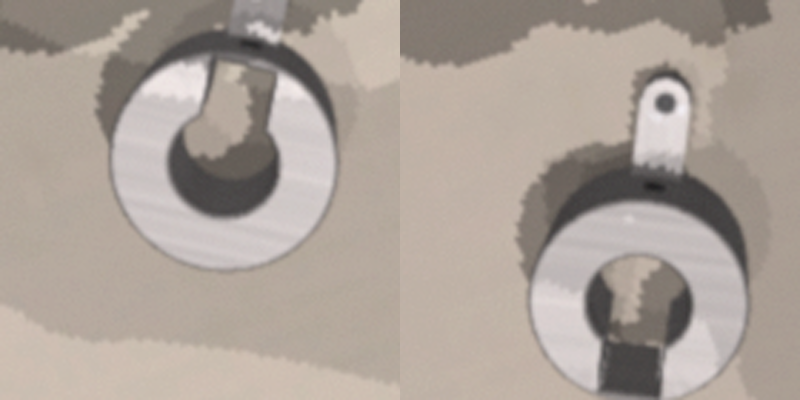

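View pics/cS.png

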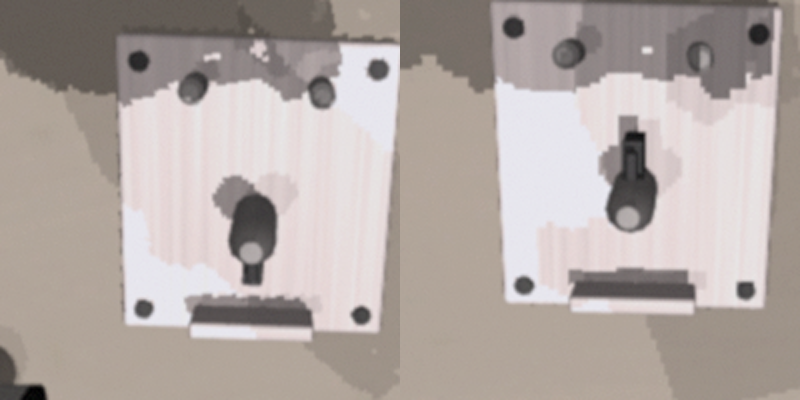

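```bash
cat >> h.py <<'E'
def tri(cs,px):
    A=np.zeros((3,3));b=np.zeros(3);rs=[ray(c,*p) for c,p in zip(cs,px)]
    for o,d in rs:
        d=d/np.linalg.norm(d);M=np.eye(3)-np.outer(d,d);A+=M;b+=M@o
    X=np.linalg.solve(A,b); return X,[np.linalg.norm(proj(c,X)-p) for c,p in zip(cs,px)]
def big(m):
    n,l,s,_=cv2.connectedComponentsWithStats(m.astype(np.uint8)); return l==1+np.argmax(s[1:,4])
def outer(m):
    cs,_=cv2.findContours(m.astype(np.uint8),cv2.RETR_EXTERNAL,cv2.CHAIN_APPROX_NONE); return max(cs,key=cv2.contourArea)
def collar(c,p,z0=0.):
    P=cloud(c);near=np.hypot(P[...,0]-p[0],P[...,1]-p[1])<.07; Z=P[...,2]-z0
    top=big(near&(Z>.031)&(Z<.042)); h=cv2.convexHull(outer(top)); poly=np.zeros(top.shape,np.uint8); cv2.fillPoly(poly,[h],1)
    e=cv2.fitEllipse(outer(poly)); px=e[0]
    W=plane_pts(c,outer(poly)[:,0],.036+z0); A=np.c_[2*W[:,:2],np.ones(len(W))]; s=np.linalg.lstsq(A,(W[:,:2]**2).sum(1),rcond=None)[0]
    r=np.sqrt(s[2]+s[0]**2+s[1]**2)
    lug=near&(Z>.008)&(Z<.0155)&(np.hypot(P[...,0]-s[0],P[...,1]-s[1])>.035)
    l=P[big(lug)]; d=l[:,:2].mean(0)-s[:2]
    return px,s[:2],r,np.degrees(np.arctan2(d[1],d[0])),np.hypot(l[:,0]-s[0],l[:,1]-s[1]).max(),np.median(P[top][:,2]),np.median(l[:,2])
def plane_pts(c,uv,z): return np.array([plane(c,u,v,z) for u,v in uv])
E
python3 - <<'E'
from h import *
for k,p in {"A":(.445,.36),"B":(.43,-.34)}.items():
    cs=[pickle.load(open(f"w{k}{i}.pkl","rb")) for i in (0,1)]
    rs=[collar(c,p) for c in cs]
    for r in rs: print(k,[np.round(x,4) for x in r])
    print("tri",tri(cs,[r[0] for r in rs]))
for k,p in {"SA":(.555,.1),"SB":(.54,-.125)}.items():
    cs=[pickle.load(open(f"w{k}{i}.pkl","rb")) for i in (0,1)]; tp=[]
    for c in cs:
        P=cloud(c);near=np.hypot(P[...,0]-p[0],P[...,1]-p[1])<.09
        g=cv2.cvtColor(c["pixels"],cv2.COLOR_BGR2GRAY)
        m=big(near&(P[...,2]>.0535)); v,u=np.nonzero(m); tp.append((u.mean(),v.mean())); sh=P[m].mean(0)
        pl=near&(P[...,2]>.004); h=outer(big(pl)); W=plane_pts(c,h[:,0],.010)[:,:2]
        rect=cv2.minAreaRect((W*1000).astype(np.float32))
        pins=near&(P[...,2]>.0275)&(P[...,2]<.036)&(np.hypot(P[...,0]-sh[0],P[...,1]-sh[1])>.03)
        n,l,s,_=cv2.connectedComponentsWithStats(pins.astype(np.uint8))
        print(k,"shaft",sh.round(4),"rect",[np.round(x,1) for x in rect])
        for i in range(1,n):
            if s[i,4]>10: print("   pin/stop",P[l==i].mean(0).round(4),s[i,4],np.degrees(cv2.fitLine(P[l==i][:,:2].astype(np.float32),cv2.DIST_L2,0,.01,.01)[:2,0] @ [0,1] ) if 0 else np.round(cv2.fitLine(P[l==i][:,:2].astype(np.float32),cv2.DIST_L2,0,.01,.01)[:2,0],3))
    print("tri shaft top",tri(cs,tp))
E
```

```text
A [array([289.7138, 225.7023]), array([0.4377, 0.3692]), np.float64(0.0296), np.float64(146.6674), np.float64(0.0568), np.float64(0.0345), np.float64(0.0107)]
A [array([366.2661, 197.1578]), array([0.4379, 0.3685]), np.float64(0.0296), np.float64(146.2324), np.float64(0.057), np.float64(0.0346), np.float64(0.0108)]
tri (array([0.43766404, 0.368943  , 0.03287166]), [np.float64(0.09527420374408116), np.float64(0.09745276941863802)])
B [array([293.0431, 269.8782]), array([ 0.4599, -0.3412]), np.float64(0.0297), np.float64(152.4379), np.float64(0.0563), np.float64(0.0345), np.float64(0.0107)]
B [array([368.0415, 246.612 ]), array([ 0.4599, -0.342 ]), np.float64(0.0297), np.float64(151.8465), np.float64(0.0566), np.float64(0.0345), np.float64(0.0107)]
tri (array([ 0.46040976, -0.34170447,  0.03225409]), [np.float64(0.013957594874426634), np.float64(0.014236303908055888)])
SA shaft [0.5431 0.1248 0.2448] rect [array([725.8,  55.2]), array([565.8, 180.2]), np.float64(78.0)]
   pin/stop [0.5123 0.1077 0.03  ] 146 [ 0.897 -0.442]
   pin/stop [0.5237 0.1542 0.0301] 143 [0.806 0.592]
   pin/sto
[... 627 characters left out ...]
ct [array([ 725.2, -133.8]), array([180.6, 565.5]), np.float64(0.0)]
   pin/stop [ 0.4845 -0.1348  0.03  ] 153 [0.607 0.795]
   pin/stop [ 0.4856 -0.0872  0.03  ] 152 [ 0.738 -0.675]
   pin/stop [ 0.5804 -0.1133  0.0286] 477 [0.022 1.   ]
SB shaft [ 0.5311 -0.1472  0.2454] rect [array([ 724.7, -150.6]), array([636.9, 180.4]), np.float64(90.0)]
   pin/stop [ 0.4847 -0.1352  0.03  ] 153 [0.688 0.726]
   pin/stop [ 0.4857 -0.0876  0.03  ] 157 [0.083 0.997]
   pin/stop [ 0.5219 -0.1126  0.0314] 186 [ 0.993 -0.121]
   pin/stop [ 0.5804 -0.1135  0.0287] 478 [0.022 1.   ]
tri shaft top (array([ 0.72093404, -0.13084802,  0.04114297]), [np.float64(0.4121899412109946), np.float64(0.4119726043855509)])
```

```bash
python3 - <<'E'
from h import *
for k,p in {"SA":(.565,.122),"SB":(.536,-.112)}.items():
    cs=[pickle.load(open(f"w{k}{i}.pkl","rb")) for i in (0,1)]; tp=[]
    for c in cs:
        P=cloud(c);near=(np.hypot(P[...,0]-p[0],P[...,1]-p[1])<.1)&(P[...,2]<.08)
        m=big(near&(P[...,2]>.052)&(np.hypot(P[...,0]-p[0],P[...,1]-p[1])<.04)); v,u=np.nonzero(m); tp.append((u.mean(),v.mean())); sh=P[m].mean(0)
        pl=near&(P[...,2]>.004)&(P[...,2]<.0115); h=outer(big(pl)); W=plane_pts(c,h[:,0],.0085)[:,:2]
        rect=cv2.minAreaRect((W*1000).astype(np.float32))
        pins=near&(P[...,2]>.0275)&(P[...,2]<.036)
        n,l,s,ce=cv2.connectedComponentsWithStats(pins.astype(np.uint8))
        pp=[P[l==i].mean(0)[:2] for i in range(1,n) if 90<s[i,4]<175 and np.hypot(*(P[l==i].mean(0)[:2]-sh[:2]))>.04]
        d=sh[:2]-np.mean(pp,0)
        e=abs(pp[1]-pp[0]); f=(pp[1]-pp[0]); f=f if f[1]>0 else -f
        print(k,"shaft",sh.round(4),m.sum(),"rect",[np.round(x,1) for x in rect],"pins",np.round(pp,4).tolist(),"dist",np.hypot(*d).round(4),"yaw pins-shaft",np.degrees(np.arctan2(d[1],d[0])).round(2),"yaw pinline",np.degrees(np.arctan2(-f[0],f[1])).round(2))
    print("tri shaft top",tri(cs,tp))
E
```

```text
SA shaft [0.568  0.1188 0.0541] 146 rect [array([559.5, 120.8]), array([109.4, 121.7]), np.float64(76.2)] pins [[0.5123, 0.1077], [0.5237, 0.1542]] dist 0.0515 yaw pins-shaft -13.72 yaw pinline -13.77
SA shaft [0.5679 0.1182 0.0542] 156 rect [array([559.6, 120.4]), array([109.4, 121.5]), np.float64(76.2)] pins [[0.5124, 0.1074], [0.5238, 0.1538]] dist 0.0514 yaw pins-shaft -13.96 yaw pinline -13.8
tri shaft top (array([0.56879128, 0.1184814 , 0.05169466]), [np.float64(0.05703344375138891), np.float64(0.057838817591488775)])
SB shaft [ 0.5366 -0.1122  0.0542] 155 rect [array([ 527.9, -111.9]), array([109.4, 121.4]), np.float64(88.7)] pins [[0.4845, -0.1348], [0.4856, -0.0872]] dist 0.0515 yaw pins-shaft -1.36 yaw pinline -1.32
SB shaft [ 0.5367 -0.1126  0.0543] 154 rect [array([ 528. , -112.3]), array([109.4, 121.4]), np.float64(88.7)] pins [[0.4847, -0.1352], [0.4857, -0.0876]] dist 0.0515 yaw pins-shaft -1.34 yaw pinline -1.22
tri shaft top (array([ 0.53709929, -0.11233086,  0.05256871]), [np.float64(0.07825575340484164), np.float64(0.078212970124775)])
```

```bash
python3 - <<'E'
from h import *
from station import arm
x,y,phi=.4600,-.3416,np.radians(152.1)
arm.movep([x,y,.10],quat(phi))
print(arm.movel([x,y,.026],vel=.1,threshold=12),np.round(arm.read_tool_pos(),4))
arm.clamp(50); print("w",arm.read_grip_width(),arm.read_ft_force().round(2) if hasattr(arm.read_ft_force(),'round') else arm.read_ft_force())
print(np.round(arm.read_tool_pos(),4))
arm.movel([x,y,.14],vel=.12)
print(arm.read_grip_width(),np.round(arm.read_ft_force(),2),arm.read_clock())
for n in("wrist","scene"):
    c=arm.capture(n); cv2.imwrite(f"pics/g1{n}.png",c["pixels"]); pickle.dump(c,open(f"g1{n}.pkl","wb"))
cv2.imwrite("pics/g1.png",np.hstack([cv2.resize(cv2.imread(f"pics/g1{n}.png"),(400,300)) for n in("wrist","scene")]))
E
```

```text
False [ 0.4604 -0.3419  0.0265]
w 0.6943976570232779 [-1.22  0.75  5.25]
[ 0.4603 -0.3419  0.027 ]
0.685473964403141 [ 0.1  -0.76 -3.85] 9.5333
```

View pics/g1.png

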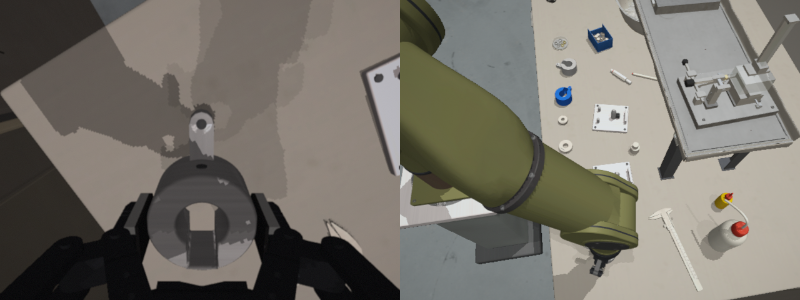

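Collar B is held level, with its lug towards the camera at wrist (200,125) in this half-size view. Next I measure its in-hand offset and seat it on the far_side stand.

```bash
cat >> h.py <<'E'
def inhand(c,tcp,g):   # g: tcp height above collar underside
    P=cloud(c); z0=tcp[2]-g
    near=(np.hypot(P[...,0]-tcp[0],P[...,1]-tcp[1])<.062)
    hit=P[near&(abs(P[...,2]-z0-.035)<.006)][:,2]
    lugm=near&(P[...,2]-z0>.004)&(P[...,2]-z0<.016)&(np.hypot(P[...,0]-tcp[0],P[...,1]-tcp[1])>.036)
    l=P[big(lugm)]
    d=l[:,:2].mean(0)-tcp[:2]
    return np.median(hit)-z0, np.degrees(np.arctan2(d[1],d[0])), np.median(l[:,2])-z0, np.hypot(l[:,0]-tcp[0],l[:,1]-tcp[1]).max(),lugm.sum()
E
python3 - <<'E'
from h import *
from station import arm
t=arm.read_tool_pos(); c=pickle.load(open("g1wrist.pkl","rb"))
print(inhand(c,np.array(t),.0265))
x,y,phi=.5682,.1186,np.radians(180-13.8)
arm.movel([x,y,.14],vel=.25,ori=quat(phi)); arm.dwell(.2)
t=np.array(arm.read_tool_pos()); c=arm.capture("wrist"); cv2.imwrite("pics/p1.png",c["pixels"]); pickle.dump(c,open("p1.pkl","wb"))
print(t.round(4),inhand(c,t,.0265),arm.read_clock())
E
```

```text
(np.float64(0.03412612219685454), np.float64(151.88153688791218), np.float64(0.010339593571259895), np.float64(0.057540944691723876), np.int64(2246))
[0.5682 0.1178 0.14  ] (np.float64(0.03401608665954417), np.float64(166.0008441119693), np.float64(0.010123702175936944), np.float64(0.057208529130801725), np.int64(2223)) 11.925
```

View pics/p1.png

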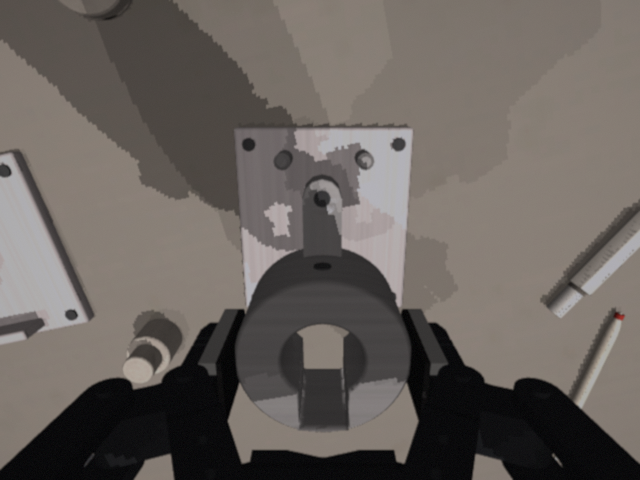

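The lug tip at (322,197) is centred between the pins at (283,159) and (364,159), so I lower it.

```bash
python3 - <<'E'
from h import *
from station import arm
x,y=.5682,.1186
f0=np.array(arm.read_ft_force())
print(arm.movel([x,y,.048],vel=.08,threshold=10),np.round(arm.read_tool_pos(),4),np.round(arm.read_ft_force()-f0,2))
print(arm.movel([x,y,.0335],vel=.02,threshold=6),np.round(arm.read_tool_pos(),4),np.round(arm.read_ft_force()-f0,2),arm.read_clock())
c=arm.capture("wrist"); cv2.imwrite("pics/p2.png",c["pixels"]); pickle.dump(c,open("p2.pkl","wb"))
E
```

```text
False [0.5686 0.1187 0.0485] [-0.2  -0.26  0.64]
True [0.5681 0.1186 0.037 ] [-1.19 -0.79 10.78] 13.7917
```

View pics/p2.png

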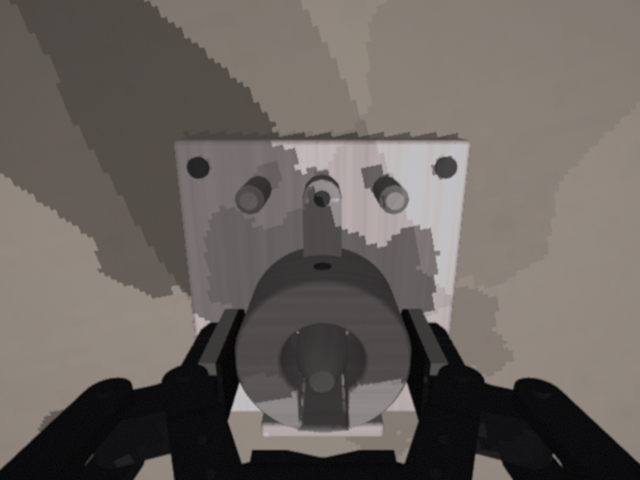

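Contact came at TCP z 0.037, which is grasp height plus the 10 mm plate. The lug lies between the pins, so it is seated. I release, look, then fetch A.

```bash
python3 - <<'E'
from h import *
from station import arm
x,y=.5682,.1186
arm.release(); arm.dwell(.2); print(arm.read_grip_width())
arm.movel([x,y,.20],vel=.15); arm.dwell(.2)
c=arm.capture("wrist"); cv2.imwrite("pics/s1.png",c["pixels"]); pickle.dump(c,open("s1.pkl","wb"))
print([np.round(v,4) for v in collar(c,(x,y),.010)])
P=cloud(c); m=(np.hypot(P[...,0]-x,P[...,1]-y)<.029)&(abs(P[...,2]-.045)<.004); q=P[m]
s=np.linalg.lstsq(np.c_[q[:,:2]-[x,y],np.ones(len(q))],q[:,2],rcond=None)[0]; print("tilt",s)
print(arm.read_clock())
E
```

```text
0.9984039561624162
[array([322.9427, 227.6145]), array([0.5681, 0.1188]), np.float64(0.0296), np.float64(166.2266), np.float64(0.0569), np.float64(0.0446), np.float64(0.0208)]
tilt [-0.00043464  0.00072582  0.0446116 ]
15.9167
```

View pics/s1.png

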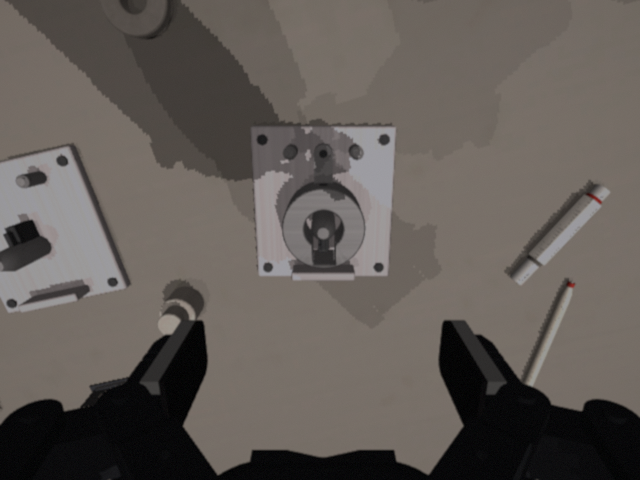

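B is seated: its top is flat at z 0.0446, the same as 36 + 10 mm within the camera's −1.5 mm bias. It is centred within 0.3 mm, with the lug at 166.2° between the pins. Now collar A.

```bash
python3 - <<'E'
from h import *
from station import arm
c=pickle.load(open("wA1.pkl","rb"));P=cloud(c); d=np.hypot(P[...,0]-.4378,P[...,1]-.3689); m=(P[...,2]>.008)&(P[...,2]<.12)&(d>.062)&(d<.1); print("near",m.sum(),P[m].min(0) if m.any() else "",P[m].max(0) if m.any() else "", d[m].min() if m.any() else "")
x,y,phi=.4378,.3689,np.radians(146.4)
arm.movep([x,y,.12],quat(phi)); arm.dwell(.1)
print(arm.movel([x,y,.026],vel=.1,threshold=12),np.round(arm.read_tool_pos(),4))
arm.clamp(50); print("w",arm.read_grip_width(),np.round(arm.read_tool_pos(),4))
arm.movel([x,y,.14],vel=.12); arm.dwell(.1)
t=np.array(arm.read_tool_pos());c=arm.capture("wrist");print(arm.read_grip_width(),inhand(c,t,.0265))
x,y,phi=.5368,-.1123,np.radians(180-1.3)
arm.movel([x,y,.14],vel=.25,ori=quat(phi)); arm.dwell(.3)
t=np.array(arm.read_tool_pos()); c=arm.capture("wrist"); cv2.imwrite("pics/p3.png",c["pixels"])
print(t.round(4),inhand(c,t,.0265),arm.read_clock())
E
```

```text
near 246 [0.41984064 0.26923841 0.00800488] [0.43727941 0.28121806 0.01229957] 0.08799424047776996
False [0.4382 0.3692 0.0266]
w 0.6861321913726476 [0.4381 0.3691 0.0269]
0.6893150227144463 (np.float64(0.03409127264259748), np.float64(146.19392052488698), np.float64(0.010241845696420573), np.float64(0.0574535812704916), np.int64(2247))
[ 0.5368 -0.1119  0.14  ] (np.float64(0.034086009852963006), np.float64(178.6505303474027), np.float64(0.010234317622873246), np.float64(0.05721979165537124), np.int64(2227)) 22.3167
```

View pics/p3.png

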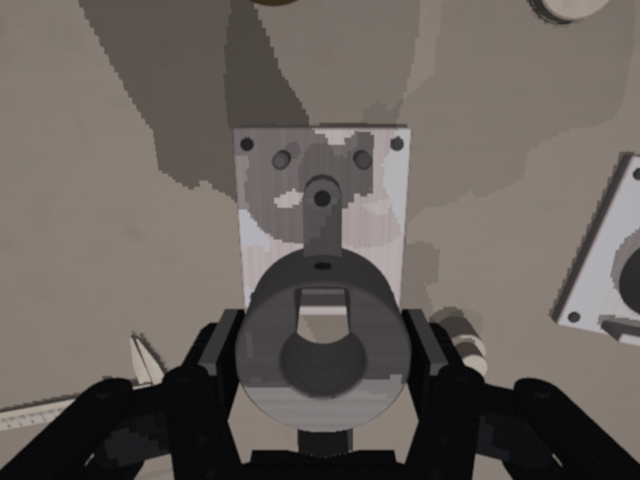

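```bash
python3 - <<'E'
from h import *
c=pickle.load(open("wSB0.pkl","rb"));P=cloud(c)
m=(P[...,2]>.005)&(P[...,2]<.12)&(abs(P[...,0]-.6)<.06)&(P[...,1]>-.05)&(P[...,1]<.03); 
n,l,s,ce=cv2.connectedComponentsWithStats(m.astype(np.uint8))
for i in range(1,n):
    if s[i,4]>20: print(s[i],P[l==i].min(0).round(3),P[l==i].max(0).round(3))
from station import arm
x,y=.5368,-.1123
f0=np.array(arm.read_ft_force())
print(arm.movel([x,y,.048],vel=.08,threshold=10),np.round(arm.read_tool_pos(),4),np.round(arm.read_ft_force()-f0,2))
print(arm.movel([x,y,.0335],vel=.02,threshold=6),np.round(arm.read_tool_pos(),4),np.round(arm.read_ft_force()-f0,2),arm.read_clock())
c=arm.capture("wrist"); cv2.imwrite("pics/p4.png",c["pixels"]); pickle.dump(c,open("p2.pkl","wb"))
E
```

```text
[ 391  284   41   47 1425] [ 0.602 -0.032  0.005] [ 0.631 -0.003  0.044]
False [ 0.5372 -0.1123  0.0485] [0.38 0.43 1.31]
True [ 0.5368 -0.1123  0.0369] [-0.7   0.06  8.39] 24.1833
```

View pics/p4.png

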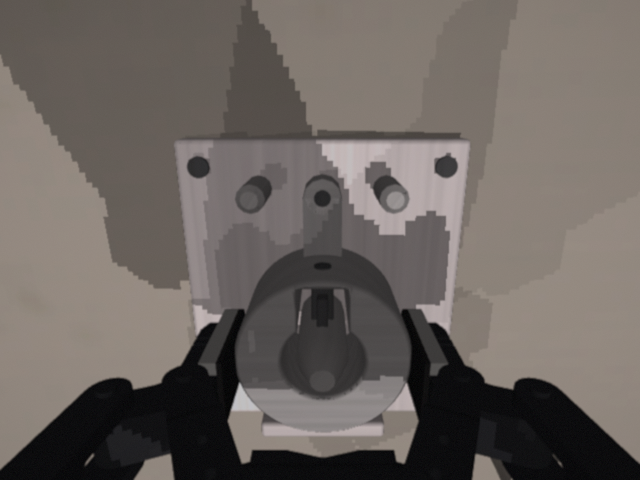

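The knob stands clear of the fingers. A is down, its lug between the pins at (250,195) and (394,197), and the key is in the keyway at (322,305). I release and check both stands.

```bash
python3 - <<'E'
from h import *
from station import arm
x,y=.5368,-.1123
arm.release(); arm.dwell(.2); print(arm.read_grip_width())
arm.movel([x,y,.20],vel=.15); arm.dwell(.2)
c=arm.capture("wrist"); cv2.imwrite("pics/s2.png",c["pixels"])
def chk(c,x,y):
    print([np.round(v,4) for v in collar(c,(x,y),.010)])
    P=cloud(c); m=(np.hypot(P[...,0]-x,P[...,1]-y)<.029)&(abs(P[...,2]-.045)<.004); q=P[m]
    print("tilt",np.linalg.lstsq(np.c_[q[:,:2]-[x,y],np.ones(len(q))],q[:,2],rcond=None)[0])
chk(c,x,y)
arm.movep([.43,-.30,.25],quat(np.radians(165))); arm.dwell(.2)
c=arm.capture("scene"); cv2.imwrite("pics/s3.png",cv2.convertScaleAbs(cv2.resize(c["pixels"][130:340,230:440],(600,600),interpolation=cv2.INTER_CUBIC),alpha=.85))
chk(c,.5682,.1186)
print(arm.read_clock(),arm.read_ft_force())
E
```

```text
1.0000086926694198
[array([322.1201, 227.2831]), array([ 0.5366, -0.1122]), np.float64(0.0296), np.float64(178.8055), np.float64(0.0567), np.float64(0.0446), np.float64(0.0207)]
tilt [0.00344661 0.00093951 0.04462681]
[array([341.3396, 179.2816]), array([0.5656, 0.115 ]), np.float64(0.0299), np.float64(157.0), np.float64(0.0517), np.float64(0.0454), np.float64(0.0209)]
tilt [-0.00883493 -0.00375529  0.04545167]
27.45 [ 0.24983538 -0.33898731  0.3262694 ]
```

View pics/s2.png

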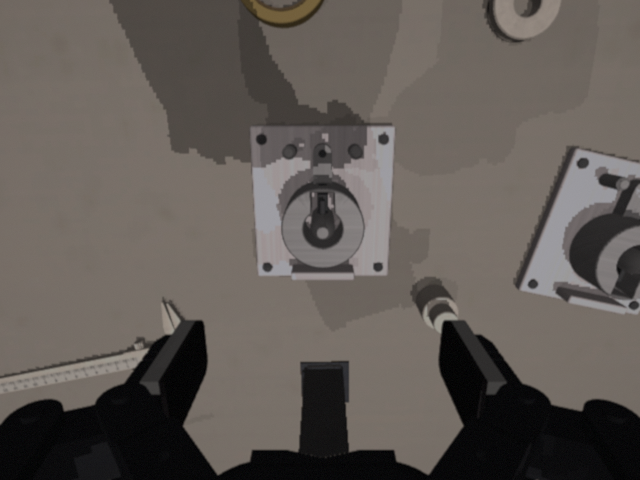

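View pics/s3.png

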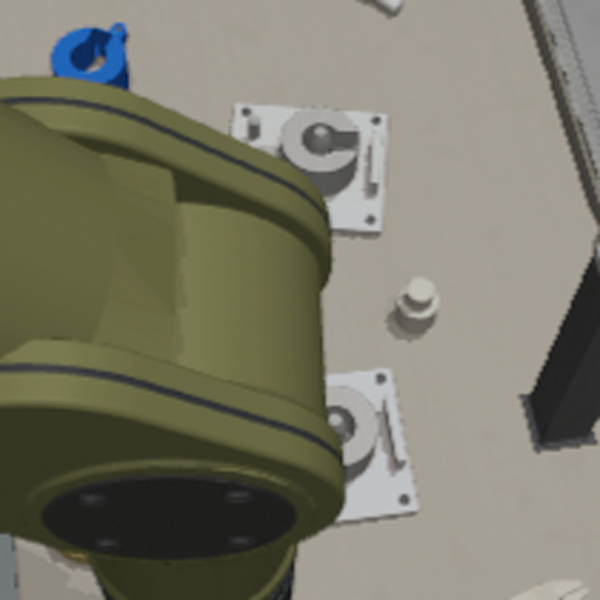

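Both collars sit flat. The scene view's 157° lug angle for B isn't usable because the arm hides part of the lug. The unobstructed wrist view gave 166.2°.

```bash
python3 -c "
from station import arm
arm.job_done(); print(arm.read_clock())"
```

```text
the job is handed in; nothing more can be done
the job is handed in; nothing more can be done
```

Both collars are on their matching stands and the job was handed in at about 27.5 s, inside the 64 s limit. I put collar_far_side on stand_far_side first, then collar_lug_side on stand_lug_side, and did not touch the blue look-alike.

| Check from the wrist camera after release | collar_far_side | collar_lug_side |
|---|---|---|
| Offset from the shaft axis | about 0.3 mm | about 0.3 mm |
| Lug angle, measured / wanted | 166.2° / 166.2° | 178.8° / 178.7° |
| Tilt | under 0.1° | about 0.2° |
| Top height | 44.6 mm | 44.6 mm |

- **Seating:** both lugs lie between their pins. Each collar touched down at TCP z of about 0.037 m, which is the grasp height plus the 10 mm plate.
- **Height disagreement:** wrist-camera heights read low. Loose collar tops came out at 34.5 mm by depth and about 32.5 mm from two views, against the stated 36 mm. Seated tops read 44.6 mm instead of 46 mm, so I judged the seating by contact height and flatness as well.
- **Last scene picture:** it gave a 157° lug angle and about a 4 mm offset for collar_far_side. The arm hid part of the lug in that picture, and the offset is more than the 2 mm calibration allows for, so I relied on the clear wrist view. I did not take another wrist view of that collar after placing the second one.

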